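Pair the specimen mounts in the cam vise under the boom microscope

ROBOT

A 6-joint arm with a two-finger parallel gripper is mounted at the origin on the work surface. World frame = base frame: x ahead of the robot, y to its left, z up, the work surface at z = 0. Lengths are in m, angles in degrees, forces in N, time in s.
With the tool pointing down it reaches from about 0.3 to 0.75 m from the base axis. Payload 8.5 kg.
Tool frame: the origin (TCP) lies on the centre line of the jaws, within the pads' length; the fingertips stand 14 mm ahead of it and the grasp point (between the pads) lies 5 mm behind it; z points along the fingers, x is the direction in which the jaws open and shut, and the axes are right-handed (so a half turn about z gives the same grasp; the last joint's range is limited). The gripper opens to 85 mm and grips with 20 to 120 N. Pads are 22 mm wide; open, the fingers measure 114 mm over their backs; the gripper's body (76 mm by 85 mm) begins 54 mm behind the grasp point. The pads swing forward as they close: fully open they stand 13 mm farther back than shut.
Start: joints at [-82.409, 21.807, 74.336, -0, 83.858, -12.336], TCP at [0.187, -0.517, 0.245] pointing down, gripper open.
Joint ranges: [-178.18, 178.18], [-50.72, 133.34], [12.68, 142.11], [-81.47, 261.47], [9.98, 163.14], [-165.26, 165.26]. Speed limits (degrees/s): [136.94, 136.94, 180, 180, 180, 180].

INTERFACE

Orientations are given as a 3x3 rotation matrix whose columns are the frame's x, y, z axes.
In Python, from rig import * gives the robot as it stands.
- The arm moves only by the shell command python3 -m crank 'ROWS' [FORCE]. ROWS is JSON, one flat list of numbers, 7 for each row, row after row: the turn, a rotation vector about the world's x, y, z in rad, then the shift along the world's x, y, z in m, then the opening in per cent of the stroke, from 0 (shut) to 100 (fully open). A call has 1 to 20 rows; each row shifts and turns the commanded pose from where the row before left it; what a row does not reach is not made up. A row lasts 1/10 s, in which the tool goes at most 50 mm and 8.59 degrees, less where a joint would pass 70% of its speed; a pose out of reach is approached as far as the arm can. A call is refused whole if a number of a shift passes 0.05 or a number of a turn 0.15, either way. A call with a gripper value outside its range is refused whole. The fingers move at their own pace and stop on an object; FORCE is the grip in N (left out, the last holds). Time passes only in rows, so rows that do not move let the fingers close. It gives the time, the measured TCP pose, the force and the opening at its end, in the units of the state.
- observe(): the state, without advancing time (a new reading comes with each control period).
- get_image(name): name is "scene" or "top" or "wrist"; returns a dict with "frame" (420x560x3 uint8, red, green, blue), "fov_y" (degrees; the focal length in pixels is half the picture's height over the tangent of half this angle, whatever the lens; pixels are square), "cx", "cy" (the principal point, pixels), "world_to_cam" (4x4, takes a point from world to camera coordinates). Camera axes: x right, y up, looking along -z (the intrinsics and any distortion apply to the point x, -y, -z); pixel columns grow to the right and rows downward; lengths in m; the calibration is good to about 2 mm. A picture is of the moment at which its call begins. There is no depth.
- close_job(): hands the job in, once; it reports no verdict.
The state is a dict: "time_s": time; "q": joint angles; "qvel": joint speeds; "joint_efforts": joint torques, N m; "position": TCP position; "tool_rot": TCP orientation; "ft_force": force on the tool from outside, world axes, zero at the start; "wrist_torque": the same for the moment, N m; "grip_width": finger opening in m.
Only numpy, scipy, OpenCV 4.12 (cv2) and the standard library are available. Lean on these libraries where they do the work, as an engineer would, in place of code of your own. Each camera call takes 0.05 s, during which the arm holds its last target. There are 200 camera calls.

TASK

The two-place vise under the boom microscope must hold one black and one red specimen mount for comparison, and one of the two is already in it: take a mount of the missing colour from the grey rack and set it down upright on the vise bed in the empty place (lower it until it stands there before letting go, do not drop it). Then push the cam lever round its quarter turn, past its stiff stretch and fully home to the stop, firmly but without straining it, so that both mounts stay clamped. Leave the other mounts in the rack, and do not bump the microscope or upset the bottle, the objective and the dish.

Things in the scene. Friction and masses are not known exactly. Their poses are not given: they have to be found in the camera images.
- vise: Two-place specimen vise, fixed. Blue base plate, x -94 to +58 mm, y -80 to +80 mm, 20 mm thick: its top is the bed. Origin on the table midway between the two places; +x points from the lever side (to the robot's right) to the fixed back jaw, z up. Its flat face lies at x = +15 mm, so a clamped mount has its axis at x = 0; dark ribs at y = 0 and +-67 mm mark off the two places, y = -35 and +35 mm. Jaws rise 9 mm above the bed, to z = 29 mm.
- jaw: Moving front jaw: steel bar 14 x 124 mm, 9 mm high, sliding along the vise's x on the bed, driven by the lever. Lever open: its face is at the vise's x = -21 mm, so a 30 mm mount has 6 mm of play along x; lever shut: it presses both mounts against the back jaw. Origin: the vise's origin plus the jaw's travel (0 to about 6 mm along x).
- lever (a joint): Cam lever, rad: 0 = open, pointing along the vise's -x; pi/2 = shut on its stop, pointing along the vise's +y (clockwise from above). Steel bar 12 mm wide on a dark round crank that a short link joins to the jaw; red grip 15 mm wide and high, from 54 to 98 mm off the pivot. It turns level, middle 46 mm above the table. The stop pin (8 mm thick, 50 mm high) stands at x -40, y +40 mm of the vise.
- lever_pivot (a point): Lever pivot axis at the bar's mid height, 46 mm above the table; at x = -50 mm, y = 0 of the vise.
- lever_grip (a point): Middle of the red grip, 75 mm from the pivot, moves with the lever. A spring resists: pushed here it takes 1 to 3 N at first, about 6 N from 0.5 to 1.0 rad, then gets light; past about 1.4 rad it snaps over by itself to the stop and stays. Let go before that it springs back open. At the start it stands at 0 to 0.1 rad.
- place_filled (a point): On the bed in the place at the vise's y = -35 mm, in the middle of the play of a mount with the jaw open (vise x = -3 mm). At the start one mount, black or red, stands here.
- place_empty (a point): On the bed in the place at the vise's y = +35 mm, in the middle of the play of a mount with the jaw open (vise x = -3 mm). Empty at the start: the missing mount goes here.
- microscope: White and black stereo microscope on a boom stand, fixed. Origin on the table straight below its optical axis, near the vise's origin. Ring light and white body over the vise (110 mm wide); black eyepieces point to its +x; top at 545 mm. Boom (25 mm thick, 410 mm up) runs along its +y to a column 380 mm off, on a white base 230 x 200 x 30 mm.
- ring_light (a point): Centre of the underside of the microscope's black ring light, 100 mm across, 285 mm above the table: the lowest thing above the vise. It leaves no way straight down to the two places for a gripper: lean in below it from the lever side, tool tilted some 30 to 45 degrees.
- rack: Grey mount rack, a fixed block 80 x 216 x 28 mm, origin at the middle of its underside; three round wells, 34 mm wide and 8 mm deep (floor 20 mm above the table), at y = -70, 0 and +70 mm of the rack. A mount stands in each at the start, 27 mm of it above the block.
- black1: Black resin specimen mount, an upright cylinder 30 mm across and 35 mm high, about 60 g, with a square steel face on top. Its origin is the centre of its underside, its z axis points up when it stands. It may stand in the vise or in the rack.
- black2: Second black mount, the same as black1 and interchangeable with it.
- red1: Red resin specimen mount, an upright cylinder 30 mm across and 35 mm high, about 60 g, with a square brass face on top. Its origin is the centre of its underside, its z axis points up when it stands. It may stand in the vise or in the rack.
- red2: Second red mount, the same as red1 and interchangeable with it.
- oil: Bystander: small amber bottle, 34 mm across, 65 mm high, standing. Origin at the centre of its underside.
- objective: Bystander: spare steel microscope objective, 38 mm across, 46 mm high, standing. Origin at the centre of its underside.
- dish: Bystander: small steel dish, 76 mm across, 22 mm high. Origin at the centre of its underside.
There are look-alikes about, which are no part of the job. What is shaped like the black1 but blue or pink is not meant.

How it is judged (in metres and radians):
On the way, in this order (a step that is already met when the one before it is completed fails the run):
1. a mount of the missing colour stands upright on the bed in the empty place, still held, with the lever not yet pushed (((((horizontal distance between black1 and place_filled below 0.012 m and z of black1 in the frame of place_filled below 0.003 m and angle between black1's own z axis and vertical below 0.06 rad) or (horizontal distance between black2 and place_filled below 0.012 m and z of black2 in the frame of place_filled below 0.003 m and angle between black2's own z axis and vertical below 0.06 rad)) and ((horizontal distance between red1 and place_empty below 0.012 m and z of red1 in the frame of place_empty below 0.003 m and angle between red1's own z axis and vertical below 0.06 rad) or (horizontal distance between red2 and place_empty below 0.012 m and z of red2 in the frame of place_empty below 0.003 m and angle between red2's own z axis and vertical below 0.06 rad))) or (((horizontal distance between red1 and place_filled below 0.012 m and z of red1 in the frame of place_filled below 0.003 m and angle between red1's own z axis and vertical below 0.06 rad) or (horizontal distance between red2 and place_filled below 0.012 m and z of red2 in the frame of place_filled below 0.003 m and angle between red2's own z axis and vertical below 0.06 rad)) and ((horizontal distance between black1 and place_empty below 0.012 m and z of black1 in the frame of place_empty below 0.003 m and angle between black1's own z axis and vertical below 0.06 rad) or (horizontal distance between black2 and place_empty below 0.012 m and z of black2 in the frame of place_empty below 0.003 m and angle between black2's own z axis and vertical below 0.06 rad)))) and (((horizontal distance between black1 and place_empty below 0.012 m and z of black1 in the frame of place_empty below 0.003 m and angle between black1's own z axis and vertical below 0.06 rad) and contact force between the fingers and black1 above 0.5 N) or ((horizontal distance between black2 and place_empty below 0.012 m and z of black2 in the frame of place_empty below 0.003 m and angle between black2's own z axis and vertical below 0.06 rad) and contact force between the fingers and black2 above 0.5 N) or ((horizontal distance between red1 and place_empty below 0.012 m and z of red1 in the frame of place_empty below 0.003 m and angle between red1's own z axis and vertical below 0.06 rad) and contact force between the fingers and red1 above 0.5 N) or ((horizontal distance between red2 and place_empty below 0.012 m and z of red2 in the frame of place_empty below 0.003 m and angle between red2's own z axis and vertical below 0.06 rad) and contact force between the fingers and red2 above 0.5 N)) and value of joint lever below 0.4 rad), for 0.05 s.
2. the lever is pushed home to its stop with both mounts in place (((((horizontal distance between black1 and place_filled below 0.012 m and z of black1 in the frame of place_filled below 0.003 m and angle between black1's own z axis and vertical below 0.06 rad) or (horizontal distance between black2 and place_filled below 0.012 m and z of black2 in the frame of place_filled below 0.003 m and angle between black2's own z axis and vertical below 0.06 rad)) and ((horizontal distance between red1 and place_empty below 0.012 m and z of red1 in the frame of place_empty below 0.003 m and angle between red1's own z axis and vertical below 0.06 rad) or (horizontal distance between red2 and place_empty below 0.012 m and z of red2 in the frame of place_empty below 0.003 m and angle between red2's own z axis and vertical below 0.06 rad))) or (((horizontal distance between red1 and place_filled below 0.012 m and z of red1 in the frame of place_filled below 0.003 m and angle between red1's own z axis and vertical below 0.06 rad) or (horizontal distance between red2 and place_filled below 0.012 m and z of red2 in the frame of place_filled below 0.003 m and angle between red2's own z axis and vertical below 0.06 rad)) and ((horizontal distance between black1 and place_empty below 0.012 m and z of black1 in the frame of place_empty below 0.003 m and angle between black1's own z axis and vertical below 0.06 rad) or (horizontal distance between black2 and place_empty below 0.012 m and z of black2 in the frame of place_empty below 0.003 m and angle between black2's own z axis and vertical below 0.06 rad)))) and value of joint lever above 1.5 rad), for 0.2 s.
At the end, for the whole second after the job is handed in: A black and a red mount stand upright in the two places, on the bed, each within 12 mm of its place's site, at rest and pressed by the jaw with over 2 N; the lever is at its stop (above 1.5 rad); the two other mounts are within 12 mm of where they stood in the rack (all of step 2 and (contact force between jaw and black1 above 2 N or contact force between jaw and black2 above 2 N) and (contact force between jaw and red1 above 2 N or contact force between jaw and red2 above 2 N) and ((horizontal distance between black1 and place_filled below 0.012 m and z of black1 in the frame of place_filled below 0.003 m and angle between black1's own z axis and vertical below 0.06 rad) or (horizontal distance between black1 and place_empty below 0.012 m and z of black1 in the frame of place_empty below 0.003 m and angle between black1's own z axis and vertical below 0.06 rad) or distance of black1 from where it was at the start of the episode below 0.012 m) and ((horizontal distance between black2 and place_filled below 0.012 m and z of black2 in the frame of place_filled below 0.003 m and angle between black2's own z axis and vertical below 0.06 rad) or (horizontal distance between black2 and place_empty below 0.012 m and z of black2 in the frame of place_empty below 0.003 m and angle between black2's own z axis and vertical below 0.06 rad) or distance of black2 from where it was at the start of the episode below 0.012 m) and ((horizontal distance between red1 and place_filled below 0.012 m and z of red1 in the frame of place_filled below 0.003 m and angle between red1's own z axis and vertical below 0.06 rad) or (horizontal distance between red1 and place_empty below 0.012 m and z of red1 in the frame of place_empty below 0.003 m and angle between red1's own z axis and vertical below 0.06 rad) or distance of red1 from where it was at the start of the episode below 0.012 m) and ((horizontal distance between red2 and place_filled below 0.012 m and z of red2 in the frame of place_filled below 0.003 m and angle between red2's own z axis and vertical below 0.06 rad) or (horizontal distance between red2 and place_empty below 0.012 m and z of red2 in the frame of place_empty below 0.003 m and angle between red2's own z axis and vertical below 0.06 rad) or distance of red2 from where it was at the start of the episode below 0.012 m) and linear speed of each of black1, black2, red1, red2 below 0.01 m/s); the robot touches nothing.
It fails at once if the microscope is bumped (more than 6 N) (contact force between any of the arm, the fingers and microscope above 6 N).
It fails at once if the lever is strained (more than 35 N on it) (contact force between any of the fingers, the arm and lever above 35 N).
It fails at once if a mount is tipped over (angle between any of black1, black2, red1, red2's own z axis and vertical above 1.2 rad).
It fails at once if a bystander is knocked (moved more than 20 mm or tipped) (distance of any of oil, objective, dish from where it was at the start of the episode above 0.02 m or angle between any of oil, objective, dish's own z axis and vertical above 0.3 rad).
It also fails if it takes over 54 s, if anything falls off the work surface, if the arm or the gripper's body presses on something with over 40 N, if the wrist force passes 120 N, or if a joint passes its speed limit or range.

## Working session

There is one attempt and no reset: what is moved stays moved. The work goes in short steps, Python scripts to look and compute and a shell command to move; the robot and the scene stay as the last step left them, time stands still between calls to the robot, and variables do not carry over. Pictures are saved under pics/ and viewed, about 8 in all and at most 12, crops included, and the job is handed in when it is done.

```bash
mkdir -p pics; ls; cat > h.py <<'E'
from rig import *
import numpy as np, cv2, pickle
def snap(n,tag):
    d=get_image(n); cv2.imwrite(f'pics/{tag}.png',d['frame'][:,:,::-1]); pickle.dump(d,open(f'pics/{tag}.pkl','wb')); return d
def load(tag): return pickle.load(open(f'pics/{tag}.pkl','rb'))
def f(d): return d['frame'].shape[0]/2/np.tan(np.radians(d['fov_y'])/2)
def ray(d,u,v):
    T=np.array(d['world_to_cam']);R=T[:3,:3];c=-R.T@T[:3,3]
    r=R.T@np.array([(u-d['cx'])/f(d),-(v-d['cy'])/f(d),-1]); return c,r
def onz(d,u,v,z):
    c,r=ray(d,u,v); return c+r*(z-c[2])/r[2]
def proj(d,p):
    T=np.array(d['world_to_cam']);q=T[:3,:3]@np.array(p)+T[:3,3]
    return np.array([d['cx']+f(d)*q[0]/-q[2], d['cy']-f(d)*q[1]/-q[2]])
E
python3 - <<'E'
from h import *
for n in ('scene','top','wrist'):
    d=snap(n,n+'0'); print(n,d['fov_y'],d['cx'],d['cy'],[k for k in d],ray(d,280,210))
a=np.hstack([load('scene0')['frame'],load('top0')['frame']]);
cv2.imwrite('pics/a.png',cv2.resize(a,(800,300))[:,:,::-1])
print(observe())
E
```

```text
pics
scene 49.758263373487594 274.19466880702356 206.53643261810055 ['frame', 'fov_y', 'cx', 'cy', 'world_to_cam'] (array([ 1.22472103, -0.44617823,  0.73374487]), array([-0.67091195,  0.472068  , -0.57205927]))
top 55.25774237956566 278.46703861024946 210.10005921970242 ['frame', 'fov_y', 'cx', 'cy', 'world_to_cam'] (array([ 0.44129644, -0.02538758,  0.99597627]), array([ 0.13250292,  0.01210877, -0.99111605]))
wrist 63.651367378928725 278.70705297175056 208.69019800895828 ['frame', 'fov_y', 'cx', 'cy', 'world_to_cam'] (array([ 0.24900929, -0.49374062,  0.3732313 ]), array([-0.24516036, -0.0923485 , -0.9650895 ]))
{'time_s': 0.15, 'q': array([-8.24107131e+01,  2.18315595e+01,  7.43708927e+01, -1.40073941e-03,
        8.38576449e+01, -1.23377287e+01]), 'qvel': array([ 0.03844066, -0.0584178 , -0.20867038, -0.01648512,  0.03760729,
       -0.05004305]), 'joint_efforts': array([ 2.80593311e-03, -4.48624027e+01, -2.31342995e+01, -1.51817412e-04,
        3.81960097e-03,  1.58277129e-05]), 'position': array([ 0.18740011, -0.51687672,  0.24488176]), 'tool_rot': array([[ 3.40825256e-01, -9.40126650e-01, -1.62622586e-04],
       [-9.40126100e-01, -3.40825236e-01,  1.03649428e-03],
       [-1.02986178e-03, -2.00377691e-04, -9.99999450e-01]]), 'ft_force': array([-0.41291483, -0.20763182, -0.32355941]), 'wrist_torque': array([-0.02971772,  0.0044592 ,  0.01414217]), 'grip_width': 0.08569446295698066}
```

View pics/top0.png

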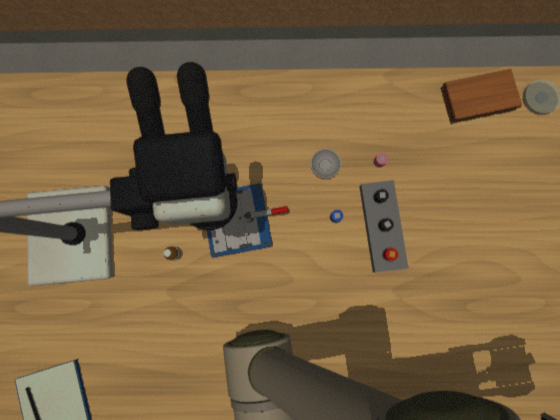

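View pics/scene0.png

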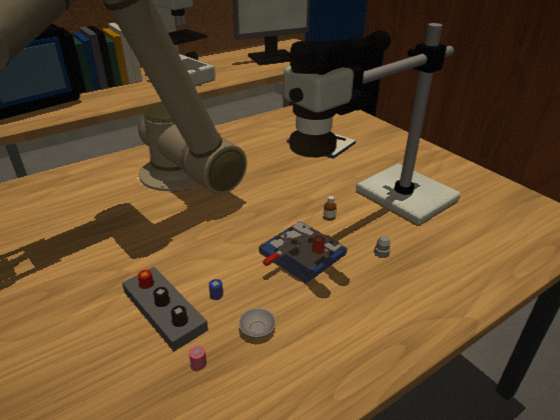

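The top view shows the lever grip at (280,211), the vise plate at about (240,222), and the rack at about (384,226) with black mounts at (381,196) and (387,225) and a red one at (391,254). In the scene view the mount in the vise is red, at (318,243), so black is missing. I'll enlarge both to measure.

```bash
python3 - <<'E'
from h import *
s=load('scene0')['frame'][200:300,240:360]; t=load('top0')['frame'][170:280,195:315]
a=np.vstack([cv2.resize(s,None,fx=6.6,fy=6.6,interpolation=2)[:600]])
b=cv2.resize(t,None,fx=5,fy=5,interpolation=2)
s5=cv2.resize(s,None,fx=3.3,fy=3.3,interpolation=2);t5=cv2.resize(t,None,fx=3.3,fy=3.3,interpolation=2)
o=np.zeros((363,792,3),np.uint8);o[:330,:396]=s5;o[:363,396:]=t5
o=cv2.convertScaleAbs(o,alpha=1.6,beta=20)
cv2.imwrite('pics/b.png',o[:,:,::-1])
d=load('top0');
def blobs(d,m,lo=20):
    n,l,st,c=cv2.connectedComponentsWithStats(m.astype(np.uint8))
    return [(tuple(c[i].round(1)),st[i].tolist()) for i in range(1,n) if st[i][4]>lo]
h=cv2.cvtColor(d['frame'],cv2.COLOR_RGB2HSV).astype(int);H,S,V=h[...,0],h[...,1],h[...,2]
for nm,m in dict(red=((H<6)|(H>174))&(S>150)&(V>90),blue=(H>100)&(H<125)&(S>110)&(V>40)).items():
    for c,st in blobs(d,m): print(nm,c,st,onz(d,*c,.045).round(3))
x=d['frame'];
m=np.zeros(V.shape,bool); m[175:280,350:420]=((S<60)&(V>30))[175:280,350:420]
for c,st in blobs(d,m,30): print('grey',c,st)
cnt=max(cv2.findContours(cv2.morphologyEx(m.astype(np.uint8),3,np.ones((15,15))),0,2)[0],key=cv2.contourArea)
r=cv2.minAreaRect(cnt);print(r);print([onz(d,*p,.028).round(4) for p in cv2.boxPoints(r)])
for p in [(381,196),(387,225),(391,254)]: print(onz(d,*p,.055).round(4))
for p in [(326,164),(172,253),(337,216),(381,159)]: print(onz(d,*p,.03).round(4))
E
```

```text
red (np.float64(279.3), np.float64(210.0)) [271, 207, 17, 7, 85] [ 0.568 -0.012  0.045]
red (np.float64(391.2), np.float64(254.0)) [386, 248, 12, 13, 81] [ 0.463 -0.274  0.045]
blue (np.float64(255.6), np.float64(196.4)) [236, 184, 29, 27, 270] [0.602 0.045 0.045]
blue (np.float64(336.1), np.float64(215.9)) [331, 210, 12, 12, 75] [ 0.553 -0.147  0.045]
blue (np.float64(255.5), np.float64(237.1)) [217, 217, 55, 39, 421] [0.504 0.045 0.045]
blue (np.float64(210.5), np.float64(242.8)) [208, 230, 6, 27, 69] [0.491 0.151 0.045]
blue (np.float64(81.6), np.float64(389.2)) [74, 361, 16, 59, 134] [0.16  0.439 0.045]
grey (np.float64(383.0), np.float64(224.7)) [360, 181, 48, 91, 2763]
((383.42901611328125, 225.93136596679688), (89.58061218261719, 34.678916931152344), 80.90972137451172)
[array([ 0.6327, -0.2077,  0.028 ]), array([ 0.6458, -0.2917,  0.028 ]), array([ 0.4313, -0.3163,  0.028 ]), array([ 0.4187, -0.2348,  0.028 ])]
[ 0.5992 -0.2532  0.055 ]
[ 0.5302 -0.2646  0.055 ]
[ 0.4626 -0.2712  0.055 ]
[ 0.6841 -0.1273  0.03  ]
[0.4676 0.2467 0.03  ]
[ 0.555  -0.1514  0.03  ]
[ 0.6956 -0.2626  0.03  ]
```

View pics/b.png

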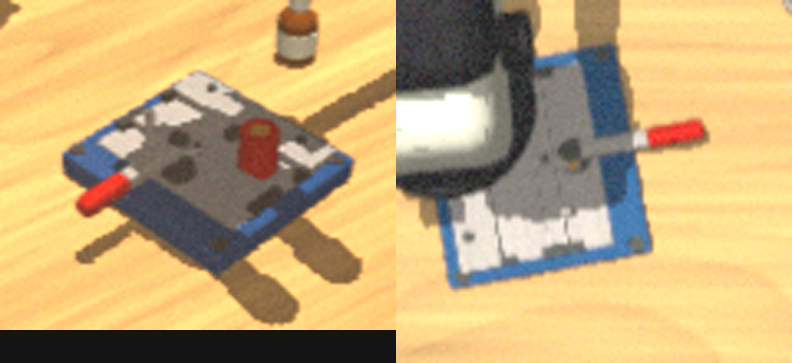

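```bash
cat >> h.py <<'E'
def tri(*obs):
    A=np.zeros((3,3));b=np.zeros(3)
    for d,u,v in obs:
        c,r=ray(d,u,v); r=r/np.linalg.norm(r);P=np.eye(3)-np.outer(r,r);A+=P;b+=P@c
    return np.linalg.solve(A,b)
E
python3 - <<'E'
from h import *
t=load('top0');s=load('scene0')
T=lambda u,v:(t,195+(u-396)/3.3,170+v/3.3)
S=lambda u,v:(s,240+u/3.3,200+v/3.3)
tc={'A(-94,-80)':T(612,47),'B(-94,80)':T(651,248),'C(58,80)':T(453,287)}
sc={'A(-94,-80)':S(217,258),'B(-94,80)':S(65,155),'C(58,80)':S(197,71),'D(58,-80)':S(352,160)}
W={}
for k in sc:
    print(k,onz(*sc[k],.02).round(4), onz(*tc[k],.02).round(4) if k in tc else '')
    W[k]=onz(*sc[k],.02)[:2] if k not in tc else (onz(*sc[k],.02)[:2]+onz(*tc[k],.02)[:2])/2
loc=np.array([[-94,-80],[-94,80],[58,80],[58,-80]])/1000;w=np.array([W[k] for k in sc])
U,_,V=np.linalg.svd((w-w.mean(0)).T@(loc-loc.mean(0)));R=U@np.diag([1,np.linalg.det(U@V)])@V
o=w.mean(0)-R@loc.mean(0);print('vise',o.round(4),'yaw',np.degrees(np.arctan2(R[1,0],R[0,0])).round(2),(w-(loc@R.T+o)).round(4).tolist())
for n,p in dict(empty=(-.003,.035),filled=(-.003,-.035),pivot=(-.05,0),grip0=(-.125,0)).items(): print(n,(R@p+o).round(4))
# red grip & rack tops: scene
h=cv2.cvtColor(s['frame'],cv2.COLOR_RGB2HSV).astype(int);H,Sa,Vv=h[...,0],h[...,1],h[...,2]
m=(((H<6)|(H>174))&(Sa>150)&(Vv>60)).astype(np.uint8)
n,l,st,c=cv2.connectedComponentsWithStats(m)
for i in range(1,n):
    if st[i][4]>20: print('red',c[i].round(1),st[i],onz(s,*c[i],.046).round(4))
print('grip top',onz(t,279.3,210,.046), 'A', tri((t,381,196),(s,180,314)),'B',tri((t,387,225),(s,161,297)))
E
```

```text
A(-94,-80) [0.6419 0.0368 0.02  ] [0.6364 0.0347 0.02  ]
B(-94,80) [0.4902 0.0104 0.02  ] [0.4858 0.0056 0.02  ]
C(58,80) [0.461  0.1555 0.02  ] [0.4579 0.1511 0.02  ]
D(58,-80) [0.6153 0.1837 0.02  ] 
vise [0.5472 0.1129] yaw 100.44 [[-0.0038, 0.0008], [0.0024, 0.0021], [0.0014, -0.0021], [-0.0001, -0.0008]]
empty [0.5133 0.1036]
filled [0.5822 0.1163]
pivot [0.5563 0.0637]
grip0 [ 0.5699 -0.01  ]
red [318.1 245.4] [313 236  12  18 145] [0.5906 0.1119 0.046 ]
red [271.1 258.1] [264 252  15  13 103] [ 0.5656 -0.0062  0.046 ]
red [144.8 279.6] [138 270  14  19 178] [ 0.4697 -0.2727  0.046 ]
grip top [ 0.56830887 -0.01210894  0.046     ] A [ 0.60180411 -0.25293333  0.04583873] B [ 0.53259052 -0.26520983  0.04199258]
```

```bash
python3 -m crank '[0,0,0.14,0.034,0.015,0,62, 0,0,0.14,0.034,0.015,0,62, 0,0,0.14,0.034,0.015,0,62, 0,0,0.14,0.034,0.015,0,62, 0,0,0.14,0.034,0.015,0,62, 0,0,0.14,0.034,0.015,0,62, 0,0,0.14,0.034,0.015,0,62, 0,0,0.14,0.034,0.015,0,62, 0,0,0.14,0.034,0.015,0,62, 0,0,0.14,0.034,0.015,0,62, 0.145,0.0267,0,0.02,0.018,-0.03,62, 0.145,0.0267,0,0.02,0.018,-0.03,62, 0.145,0.0267,0,0.02,0.018,-0.03,62, 0.145,0.0267,0,0.02,0.018,-0.03,62, 0,0,0,0,0,0,62, 0,0,0,0,0,0,62]'
python3 - <<'E'
from h import *
snap('wrist','w1');o=observe();print(o['q'].round(1),o['position'].round(4),o['tool_rot'].round(3),o['grip_width'])
d=load('w1');print(proj(d,[.6015,-.253,.055]),proj(d,[.5315,-.265,.055]))
E
```

```text
time_s: 1.75
position: [0.6074, -0.2952, 0.124]
tool_rot: [[0.984, 0.145, -0.102], [0.177, -0.818, 0.547], [-0.004, -0.556, -0.831]]
ft_force: [0.2, -1.1, 0.9]
grip_width: 0.0533
[-43.   50.8  45.3  20.7 110.6 -50.5] [ 0.6075 -0.2956  0.1267] [[ 0.984  0.147 -0.099]
 [ 0.177 -0.82   0.544]
 [-0.002 -0.553 -0.833]] 0.053044406977189304
[281.07079176 227.76125257] [171.93122296 227.07978635]
```

View pics/w1.png

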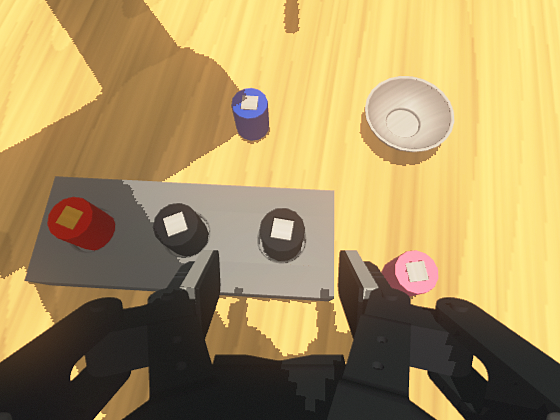

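The black mount's top is at (282,230), within about 1 mm of my estimate of (281,228). The fingers straddle it, so I'm descending along the tool.

```bash
python3 -m crank '[0,0,0,-0.001,0.0073,-0.013,62, 0,0,0,-0.001,0.0073,-0.013,62, 0,0,0,-0.001,0.0073,-0.013,62, 0,0,0,-0.001,0.0073,-0.013,62, 0,0,0,-0.001,0.0073,-0.013,62, 0,0,0,-0.001,0.0073,-0.013,62, 0,0,0,0,0,0,62, 0,0,0,0,0,0,62,0,0,0,0,0,0,62]' 30
```

```text
time_s: 2.7
position: [0.6019, -0.2522, 0.0495]
tool_rot: [[0.984, 0.147, -0.098], [0.177, -0.82, 0.545], [-0.0, -0.553, -0.833]]
ft_force: [0.3, -0.8, -0.1]
grip_width: 0.0531
```

```bash
python3 -m crank '[0,0,0,0,0,-0.001,0, 0,0,0,0,0,0,0, 0,0,0,0,0,0,0, 0,0,0,0,0,0,0, 0,0,0,0,0,0,0, 0,0,0,0,0,0,0, 0,0,0,0,0,0,0, 0,0,0,0,0,0,0]' 30
python3 -m crank '[0,0,0,0,0,0.005,0, 0,0,0,0,0,0.01,0, 0,0,0,0,0,0.015,0, 0,0,0,0,0,0.015,0,0,0,0,0,0,0,0,0,0,0,0,0,0,0]'
python3 - <<'E'
from h import *
snap('wrist','w2')
E
```

```text
time_s: 3.5
position: [0.6016, -0.2517, 0.047]
tool_rot: [[0.984, 0.146, -0.1], [0.177, -0.819, 0.546], [-0.002, -0.555, -0.832]]
ft_force: [-0.3, -1.9, 5.6]
grip_width: 0.0291
time_s: 4.1
position: [0.6015, -0.2513, 0.0918]
tool_rot: [[0.984, 0.146, -0.1], [0.177, -0.819, 0.546], [-0.002, -0.555, -0.832]]
ft_force: [0.1, -0.5, -1.2]
grip_width: 0.0292
```

View pics/w2.png

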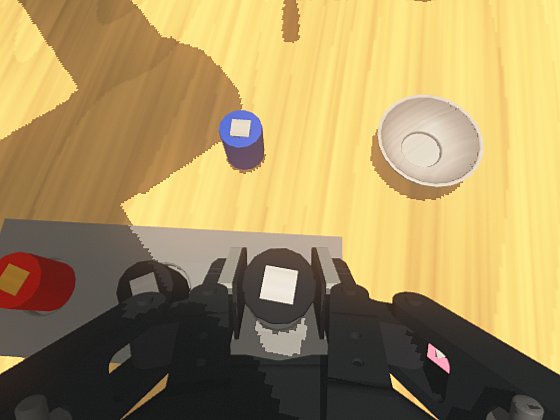

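```bash
python3 -m crank '[0,0,0,-0.007,0.027,0.001,0,0,0,0,-0.007,0.027,0.001,0,0,0,0,-0.007,0.027,0.001,0,0,0,0,-0.007,0.027,0.001,0,0,0,0,-0.007,0.027,0.001,0,0,0,0,-0.007,0.027,0.001,0,0,0,0,-0.007,0.027,0.001,0,0,0,0,-0.007,0.027,0.001,0,0,0,0,-0.007,0.027,0.001,0,0,0,0,-0.007,0.027,0.001,0,0,0,0,0,0,0,0,0,0,0,0,0,0,0]'
python3 - <<'E'
from h import *
d=load('w2');print('mount at w2',onz(d,280,284,.0998))
d=snap('wrist','w3');o=observe();print(o['q'].round(1),o['position'].round(4),o['tool_rot'].round(3))
for p in [(-.003,.035),(-.003,-.035),(-.021,.062),(-.021,-.062),(.015,.067),(.058,.08),(-.094,.08)]:
    c,s=np.cos(np.radians(100.44)),np.sin(np.radians(100.44));print(p,proj(d,[.5472+c*p[0]-s*p[1],.1129+s*p[0]+c*p[1],.02 if abs(p[1])==.08 else .029]).round())
cv2.imwrite('pics/w3b.png',cv2.resize(d['frame'],(784,588),interpolation=2)[:,:,::-1])
E
```

```text
time_s: 5.35
position: [0.5314, 0.0189, 0.1011]
tool_rot: [[0.984, 0.146, -0.101], [0.178, -0.818, 0.547], [-0.003, -0.556, -0.831]]
ft_force: [-0.0, -0.2, -0.7]
grip_width: 0.0289
mount at w2 [ 0.602778   -0.25273055  0.0998    ]
[-23.6  34.8  85.9  27.8  81.  -43.5] [0.5317 0.0182 0.1011] [[ 0.984  0.145 -0.101]
 [ 0.177 -0.818  0.547]
 [-0.003 -0.556 -0.831]]
(-0.003, 0.035) [274. 168.]
(-0.003, -0.035) [375. 168.]
(-0.021, 0.062) [235. 192.]
(-0.021, -0.062) [417. 191.]
(0.015, 0.067) [230. 146.]
(0.058, 0.08) [217. 103.]
(-0.094, 0.08) [204. 304.]
```

View pics/w3b.png

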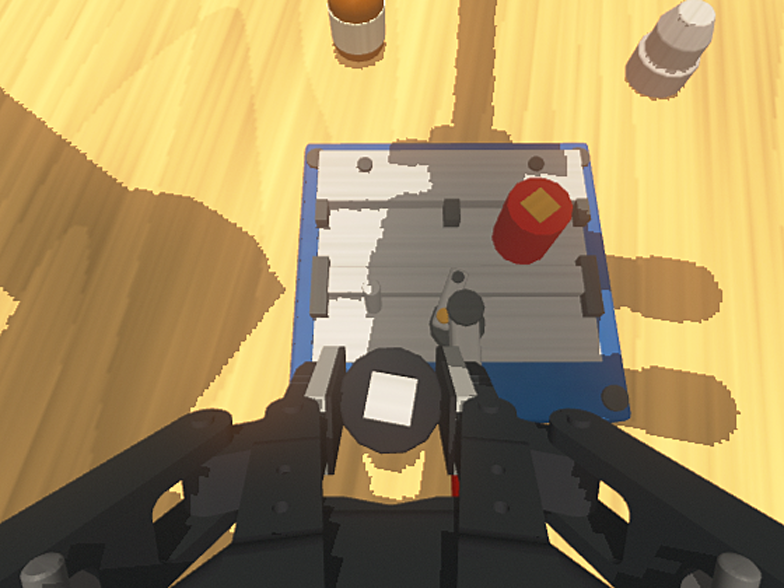

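```bash
python3 - <<'E'
from h import *
d=load('w3')
w=np.array([onz(d,u/1.4,v/1.4,.02)[:2] for u,v in [(307,144),(588,144),(630,420)]])
loc=np.array([[58,80],[58,-80],[-94,-80]])/1000
U,_,V=np.linalg.svd((w-w.mean(0)).T@(loc-loc.mean(0)));R=U@np.diag([1,np.linalg.det(U@V)])@V
o=w.mean(0)-R@loc.mean(0);print(o,np.degrees(np.arctan2(R[1,0],R[0,0])),(w-(loc@R.T+o)).round(4).tolist())
J=lambda u,v,z:(R.T@(onz(d,u/1.4,v/1.4,z)[:2]-o)).round(4)
print('back jaw top edge',J(395,204,.029),'front jaw edge',J(395,266,.029),J(345,266,.029),'red top',J(540,206,.055),'ribs',J(451,200,.029))
m=onz(d,279,285,.0748+.035)[:2];print('mount',m,'empty',R@[-.003,.035]+o,'delta',R@[-.003,.035]+o-m, 'lever pivot',R@[-.05,0]+o)
E
```

```text
[0.54617896 0.11319031] 99.97775429161632 [[0.0023, -0.0008], [-0.0008, -0.0011], [-0.0015, 0.0018]]
back jaw top edge [0.0141 0.0287] front jaw edge [-0.0201  0.0286] [-0.0202  0.0531] red top [-0.0014 -0.0363] ribs [ 0.0164 -0.0001]
mount [0.53234428 0.01688217] empty [0.51222813 0.10417138] delta [-0.02011615  0.08728921] lever pivot [0.55484225 0.06394655]
```

```bash
python3 -m crank '[0,0,0,-0.004,0.0175,-0.0024,0,0,0,0,-0.004,0.0175,-0.0024,0,0,0,0,-0.004,0.0175,-0.0024,0,0,0,0,-0.004,0.0175,-0.0024,0,0,0,0,-0.004,0.0175,-0.0024,0,0,0,0,0,0,0,0,0,0,0,0,0,0,0,0,0,0,0,0,-0.008,0,0,0,0,0,0,-0.008,0,0,0,0,0,0,-0.006,0,0,0,0,0,0,0,0]'
python3 - <<'E'
from h import *
d=snap('wrist','w4');print(observe()['position'])
cv2.imwrite('pics/w4b.png',cv2.resize(d['frame'],(784,588),interpolation=2)[:,:,::-1])
E
```

```text
time_s: 6.5
position: [0.5112, 0.106, 0.0663]
tool_rot: [[0.984, 0.144, -0.102], [0.176, -0.818, 0.547], [-0.005, -0.557, -0.831]]
ft_force: [0.3, -0.3, -0.2]
grip_width: 0.0291
[0.51134013 0.1060403  0.06675826]
```

View pics/w4b.png

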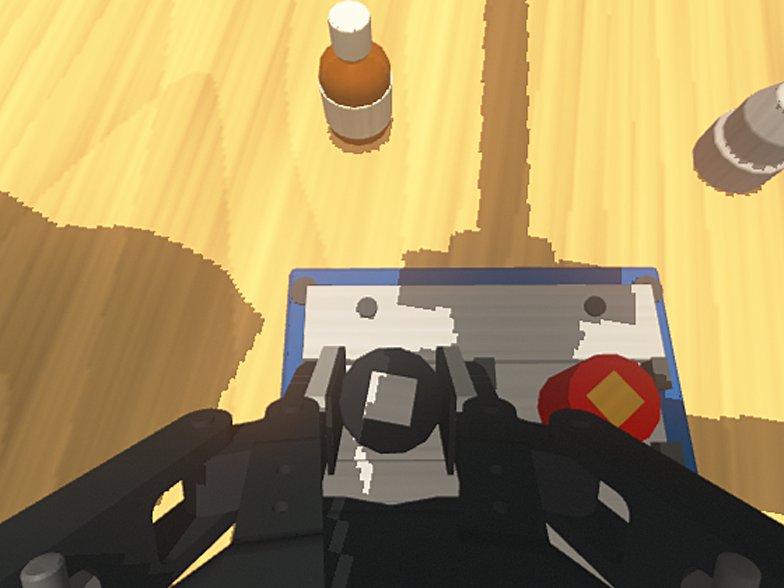

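The mount, at (391,399) in the enlarged picture, sits over the gap between the jaws in the empty place. Lowering now.

```bash
python3 -m crank '[0,0,0,0,0,-0.005,0,0,0,0,0,0,-0.005,0,0,0,0,0,0,-0.005,0,0,0,0,0,0,-0.003,0,0,0,0,0,0,0,0,0,0,0,0,0,0,0]'; python3 -m crank '[0,0,0,0,0,-0.001,0,0,0,0,0,0,-0.001,0,0,0,0,0,0,-0.001,0,0,0,0,0,0,0,0,0,0,0,0,0,0,0]'
```

```text
time_s: 7.15
position: [0.5115, 0.1063, 0.0493]
tool_rot: [[0.984, 0.145, -0.101], [0.177, -0.818, 0.547], [-0.003, -0.556, -0.831]]
ft_force: [0.4, 0.1, -1.0]
grip_width: 0.0286
time_s: 7.65
position: [0.5115, 0.1063, 0.047]
tool_rot: [[0.984, 0.146, -0.1], [0.177, -0.818, 0.547], [-0.002, -0.557, -0.831]]
ft_force: [-1.6, -0.9, 6.2]
grip_width: 0.029
```

```bash
python3 -m crank '[0,0,0,0,0,0,0,0,0,0,0,0,0,20,0,0,0,0,0,0,40,0,0,0,0,0,0,45,0,0,0,0,0,0,50,0,0,0,0,0,0,55,0,0,0,0,0,0,60,0,0,0,0,0,0,60]'
python3 -m crank '[0,0,0,0.001,-0.0055,0.0083,60,0,0,0,0.001,-0.0055,0.0083,60,0,0,0,0.001,-0.011,0.0166,60,0,0,0,0.001,-0.0165,0.02,60,0,0,0,0.001,-0.0165,0.02,60,0,0,0,0.001,-0.0165,0.015,60,0,0,0,0,0,0,60,0,0,0,0,0,0,60]'
python3 - <<'E'
from h import *
d=snap('wrist','w5');print(observe()['position'])
cv2.imwrite('pics/w5b.png',cv2.resize(d['frame'],(784,588),interpolation=2)[:,:,::-1])
E
```

```text
time_s: 8.45
position: [0.5114, 0.1062, 0.0463]
tool_rot: [[0.984, 0.145, -0.101], [0.177, -0.818, 0.547], [-0.003, -0.556, -0.831]]
ft_force: [0.1, -1.2, 0.1]
grip_width: 0.0514
time_s: 9.25
position: [0.5174, 0.0347, 0.1346]
tool_rot: [[0.984, 0.145, -0.1], [0.176, -0.818, 0.547], [-0.003, -0.556, -0.831]]
ft_force: [-0.3, -0.0, -0.1]
grip_width: 0.0511
[0.51703987 0.03517621 0.13412071]
```

View pics/w5b.png

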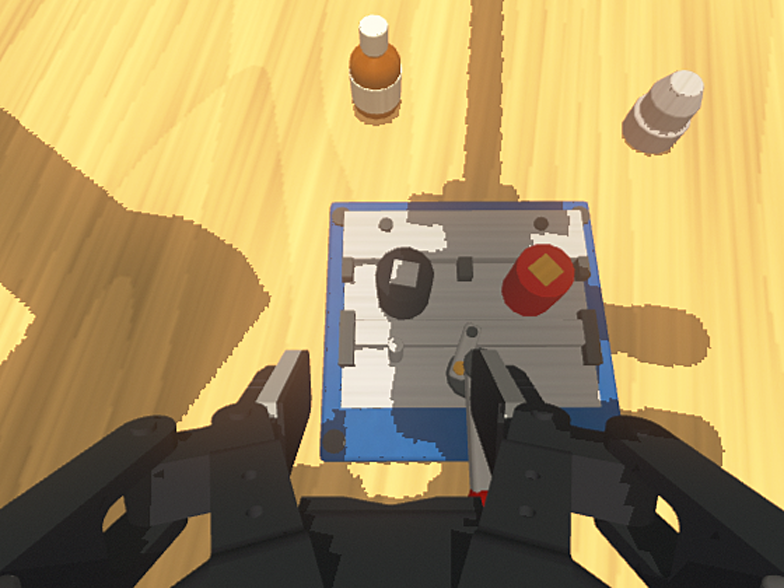

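Both mounts stand in their places, black at (405,283) and red at (540,280), and the lever is still open. Next I'll work out the arc for pushing it.

```bash
python3 - <<'E'
from h import *
d=load('w5');o=np.array([.5465,.1131]);a=np.radians(100.1);ex=np.array([np.cos(a),np.sin(a)]);ey=np.array([-ex[1],ex[0]])
piv=o-.05*ex
for u,v in [(405,274),(547,269)]:
    p=onz(d,u/1.4,v/1.4,.055)[:2]-o;print('mount',p@ex,p@ey)
C=lambda th:piv+.075*(-np.cos(th)*ex+np.sin(th)*ey)-.021*(np.sin(th)*ex+np.cos(th)*ey)
pre=C(0)-.022*ey
p=observe()['position'][:2];print('pre',pre,'delta',pre-p)
ths=np.arange(0,1.61,.1);P=np.array([C(t) for t in ths]);print('C0-pre',P[0]-pre)
for t,q,dd in zip(ths[1:],P[1:],np.diff(P,axis=0)): print(t.round(2),q.round(4),(dd*1000).round(1))
E
```

```text
mount -0.0031777587877707316 0.03479230653113975
mount -0.0005455782125739999 -0.03679750217051078
pre [ 0.61075448 -0.00242213] delta [ 0.09371461 -0.03759834]
C0-pre [-0.02165907 -0.00385807]
0.1 [ 0.5819 -0.0093] [-7.2 -3. ]
0.2 [ 0.5745 -0.0116] [-7.4 -2.3]
0.3 [ 0.5669 -0.0131] [-7.6 -1.5]
0.4 [ 0.5591 -0.0139] [-7.7 -0.8]
0.5 [ 0.5513 -0.0139] [-7.8  0. ]
0.6 [ 0.5436 -0.0131] [-7.7  0.8]
0.7 [ 0.5359 -0.0116] [-7.6  1.6]
0.8 [ 0.5285 -0.0093] [-7.4  2.3]
0.9 [ 0.5213 -0.0062] [-7.2  3. ]
1.0 [ 0.5145 -0.0025] [-6.8  3.7]
1.1 [0.5081 0.0019] [-6.4  4.4]
1.2 [0.5021 0.0069] [-6.  5.]
1.3 [0.4967 0.0125] [-5.4  5.6]
1.4 [0.4919 0.0186] [-4.8  6.1]
1.5 [0.4877 0.0252] [-4.2  6.6]
1.6 [0.4842 0.0321] [-3.5  6.9]
```

```bash
python3 -m crank '[0,0,0,0.0235,-0.0095,0,0,0,0,0,0.0235,-0.0095,0,0,0,0,0,0.0235,-0.0095,0,0,0,0,0,0.0235,-0.0095,0,0,0,0,0,0,0,-0.02,0,0,0,0,0,0,-0.02,0,0,0,0,0,0,-0.02,0,0,0,0,0,0,-0.016,0,0,0,0,0,0,-0.01,0,0,0,0,0,0,0,0,0,0,0,0,0,0,0]' 30
python3 - <<'E'
from h import *
d=snap('wrist','w6');print(observe()['position'])
E
```

```text
time_s: 10.4
position: [0.6117, -0.0031, 0.0489]
tool_rot: [[0.984, 0.146, -0.1], [0.177, -0.818, 0.547], [-0.002, -0.556, -0.831]]
ft_force: [-0.9, 0.2, 0.4]
grip_width: -0.0
[ 0.61180221 -0.00323708  0.04924711]
```

View pics/w6.png

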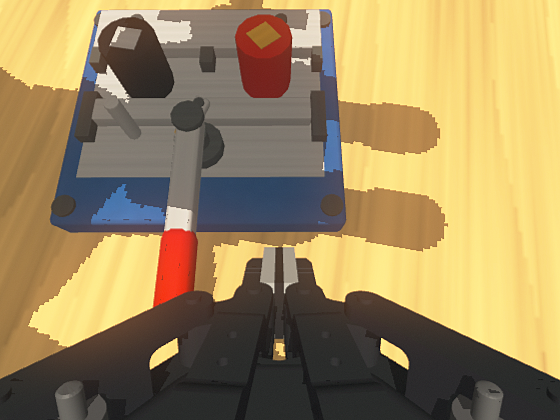

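```bash
python3 -m crank '[0,0,0,-0.006,-0.001,0,0,0,0,0,-0.006,-0.001,0,0,0,0,0,-0.005,-0.001,0,0,0,0,0,-0.005,-0.001,0,0,0,0,0,-0.0072,-0.003,0,0,0,0,0,-0.0074,-0.0023,0,0,0,0,0,-0.0076,-0.0015,0,0,0,0,0,-0.0077,-0.0008,0,0]'
python3 -m crank '[0,0,0,-0.0078,0,0,0,0,0,0,-0.0077,0.0008,0,0]'
python3 -m crank '[0,0,0,-0.0076,0.0016,0,0,0,0,0,-0.0074,0.0023,0,0]'
```

```text
time_s: 11.25
position: [0.5595, -0.0151, 0.0487]
tool_rot: [[0.984, 0.146, -0.099], [0.176, -0.818, 0.547], [-0.001, -0.556, -0.831]]
ft_force: [7.0, 2.3, -0.7]
grip_width: -0.0002
time_s: 11.45
position: [0.5445, -0.0145, 0.0487]
tool_rot: [[0.984, 0.146, -0.098], [0.176, -0.819, 0.546], [-0.0, -0.555, -0.832]]
ft_force: [7.2, 2.1, -0.4]
grip_width: -0.0002
time_s: 11.65
position: [0.5299, -0.0109, 0.0487]
tool_rot: [[0.985, 0.146, -0.097], [0.175, -0.819, 0.546], [0.001, -0.554, -0.832]]
ft_force: [8.7, 1.0, -1.0]
grip_width: -0.0001
```

```bash
python3 -m crank '[0,0,0,-0.0072,0.003,0,0,0,0,0,-0.0068,0.0037,0,0]'
python3 -m crank '[0,0,0,-0.0064,0.0044,0,0,0,0,0,-0.006,0.005,0,0]'
python3 -m crank '[0,0,0,-0.0054,0.0056,0,0]'; python3 -m crank '[0,0,0,-0.0048,0.0061,0,0]'
python3 - <<'E'
from h import *
d=snap('wrist','w7')
E
```

```text
time_s: 11.85
position: [0.5161, -0.0044, 0.0487]
tool_rot: [[0.985, 0.146, -0.096], [0.175, -0.82, 0.545], [0.001, -0.554, -0.833]]
ft_force: [8.2, -2.8, -1.4]
grip_width: -0.0
time_s: 12.05
position: [0.5033, 0.005, 0.0487]
tool_rot: [[0.984, 0.146, -0.097], [0.176, -0.82, 0.545], [-0.0, -0.554, -0.833]]
ft_force: [5.3, -2.7, -1.3]
grip_width: -0.0
time_s: 12.15
position: [0.4975, 0.0107, 0.0486]
tool_rot: [[0.984, 0.146, -0.098], [0.176, -0.819, 0.545], [-0.001, -0.554, -0.832]]
ft_force: [3.5, -1.6, -0.8]
grip_width: -0.0001
time_s: 12.25
position: [0.4922, 0.0173, 0.0486]
tool_rot: [[0.984, 0.146, -0.1], [0.176, -0.819, 0.546], [-0.002, -0.555, -0.832]]
ft_force: [2.1, -1.0, -0.7]
grip_width: -0.0001
```

View pics/w7.png

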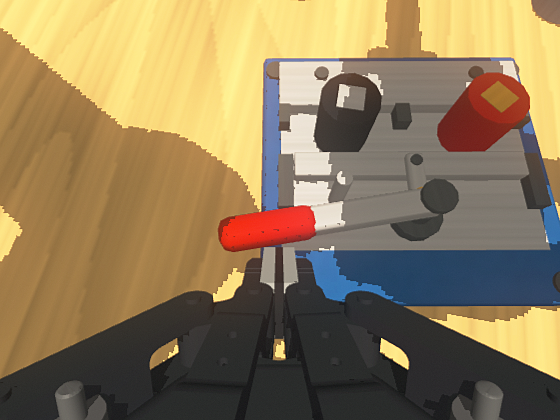

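The lever, with its grip at (268,228), is about 0.15 rad short of its stop and the force has dropped. I'll carry on in small steps.

```bash
python3 -m crank '[0,0,0,-0.003,0.005,0,0]'; python3 -m crank '[0,0,0,-0.002,0.005,0,0]'; python3 -m crank '[0,0,0,-0.001,0.003,0,0,0,0,0,0,0,0,0]'
python3 - <<'E'
from h import *
d=snap('wrist','w8')
h=cv2.cvtColor(d['frame'],cv2.COLOR_RGB2HSV).astype(int)
m=(((h[...,0]<6)|(h[...,0]>174))&(h[...,1]>180)&(h[...,2]>60)).astype(np.uint8)
n,l,st,c=cv2.connectedComponentsWithStats(m)
for i in range(1,n):
    if st[i][4]>100: print(c[i],st[i],onz(d,*c[i],.052))
i=max(range(1,n),key=lambda k:st[k][4] if c[k][0]<350 else 0)
p=onz(d,*c[i],.05)[:2]-[.5553,.0639];print('lever angle',np.radians(280.1)-np.arctan2(p[1],p[0])%(2*np.pi),np.hypot(*p))
E
```

```text
time_s: 12.4
position: [0.489, 0.0227, 0.0486]
tool_rot: [[0.984, 0.145, -0.101], [0.177, -0.818, 0.547], [-0.003, -0.556, -0.831]]
ft_force: [-0.3, -0.8, 0.0]
grip_width: -0.0001
time_s: 12.5
position: [0.4868, 0.0281, 0.0485]
tool_rot: [[0.984, 0.145, -0.102], [0.177, -0.818, 0.547], [-0.004, -0.557, -0.831]]
ft_force: [0.0, -0.8, -0.5]
grip_width: -0.0001
time_s: 12.7
position: [0.4866, 0.0293, 0.0485]
tool_rot: [[0.984, 0.147, -0.1], [0.178, -0.82, 0.544], [-0.002, -0.553, -0.833]]
ft_force: [-2.3, -10.7, 2.7]
grip_width: -0.0002
[492.16505895 139.77491961] [ 448   95   96   78 3732] [0.57346743 0.11082604 0.052     ]
[271.92237009 228.64797212] [ 224  212   97   35 3156] [0.48030705 0.05059461 0.052     ]
lever angle 1.5785997429045797 0.07621433169503009
```

It's at the stop (1.58 rad, 11 N). Backing off and up.

```bash
python3 -m crank '[0,0,0,0.001,-0.006,0,0,0,0,0,0.002,-0.01,0,0,0,0,0,0.003,-0.018,0.004,0,0,0,0,0.003,-0.02,0.015,0,0,0,0,0.003,-0.02,0.02,0,0,0,0,0,-0.02,0.03,0,0,0,0,0,0,0,0,0,0,0,0,0,0,0,0,0,0,0,0,0,0]'
python3 - <<'E'
from h import *
d=snap('wrist','w9');s=snap('scene','s9')
f=s['frame'][200:370,110:360]; f=cv2.resize(f,(400,272),interpolation=2)
o=np.zeros((420,800,3),np.uint8);o[:272,:400]=f;o[:300,400:]=cv2.resize(d['frame'],(400,300))
cv2.imwrite('pics/end.png',cv2.convertScaleAbs(o,alpha=1.3)[:,:,::-1])
E
```

```text
time_s: 13.65
position: [0.498, -0.0632, 0.1169]
tool_rot: [[0.984, 0.145, -0.102], [0.177, -0.818, 0.548], [-0.004, -0.557, -0.83]]
ft_force: [1.0, 0.3, -0.3]
grip_width: 0.0001
```

View pics/end.png

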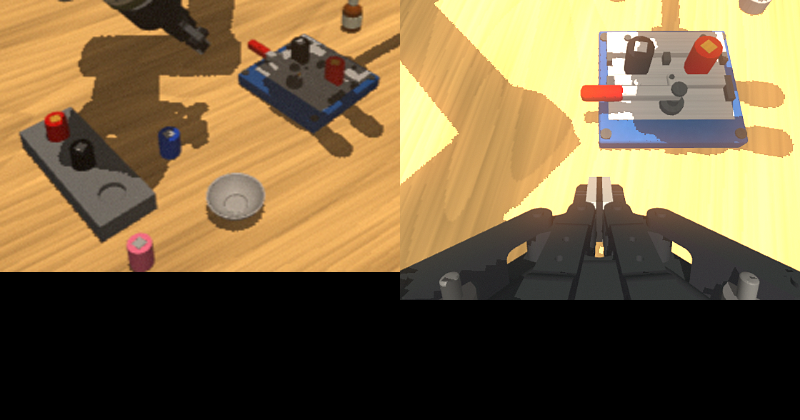

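The lever stays shut. Both mounts are clamped upright, the other two are still in the rack, and the arm is clear of everything.

```bash
python3 -c "
from rig import *
print(close_job())"
```

```text
the job is handed in; nothing more can be done
None
```

The vise now holds one black and one red mount with the lever shut, and I've handed the job in. No verdict was reported.

- **Placing:** The vise already held a red mount, so I took the end black mount from the rack with the tool tilted about 34°. I lowered it into the empty place until the bed pushed back with about 6 N, then let go. The wrist picture put it at vise x −3.2 mm, y +34.8 mm, against a target of −3 and +35.
- **Lever:** I pushed it round with the closed fingers. The force peaked at about 9 N in the stiff stretch and 11 N at the stop, against the 35 N limit. Its angle in the image was 1.58 rad.
- **Last look, arm clear:** The lever stayed at its stop and both mounts stood upright between the jaws. The other red and black mounts were still in the rack. The bottle and dish looked untouched and the microscope was not bumped.
- **Not checked:** The objective was out of the final picture, though nothing went near it. I could not measure the jaw's clamping force directly.

No check failed. My first vise measurements from the two fixed cameras differed by about 4 mm; the wrist camera settled it before I placed the mount. The run took about 14 s of the 54 s allowed.

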